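# Hold the dusting stencil over the cake

### The job

Draw the steel dusting stencil by its wooden handle straight out from under the lips of its holder, carry it over the jars and the rim of the crate, and hold it still and level about 1 cm above the chocolate slab cake, its outline lined up with the cake's, ready for a helper to dust sugar through it. Never touch the cake, bump the crate, or shift the buns, jars or shaker. Finish while still holding the stencil there: do not put it down or let go.

Things in the scene. Friction and masses are not known exactly. Their poses are not given: they have to be found in the camera images.
- stencil: Dusting stencil: flat steel sheet with cut-outs, 150 (x) by 110 (y) by 4 mm, about 0.2 kg, with an arched handle along x on two flat legs 12 mm wide at x = -48 and +48 mm. Origin: centre of the sheet's underside; z up. Looks the same after a half turn about z. It starts lying in the holder, x along the holder's x, origin within 5 mm of the holder's in plan.
- stencil_grip (a point): Centre of the stencil's wooden handle bar, 60 mm above the sheet's underside; axes as the stencil's. The bar is 112 long (x), 18 wide (y), 16 mm high and can be gripped across its width from above, clear of everything else.
- holder: Fixed low plywood holder that stores the stencil. Board 150 by 150 mm, 10 mm thick; the sheet lies on it. Cheeks along both sides leave a channel 122 mm wide. A stop 28 mm high closes the +x end; the -x end (towards the robot) is open with free table before it, so the stencil comes out only by sliding along the holder's -x. Origin: centre of the underside.
- holder_mouth (a point): Middle of the holder's open -x edge, on top of the board, 75 mm from its origin; axes as the holder's. Along each cheek an aluminium lip 150 mm long overhangs the sheet's edge by 12 mm: underside 24, top 28 mm above the table, 86 mm free between the lips. There are 10 mm free between sheet and lips; the stencil is clear of them after sliding 150 mm.
- crate: Fixed grey plastic crate on the table, open at the top, outside 400 (x) by 300 (y) by 90 mm high, walls and floor 6 mm thick. Origin: centre of its underside. It holds the slab cake in its nearer (-x) part and two small round buns in its far part. It stands left or right of the jars, with the holder on the other side.
- cake: Chocolate-covered rectangular slab cake on a thin card, loose on the crate's floor. Cake 150 (x) by 110 (y) mm, the same outline as the stencil; card 156 by 116 by 3 mm; flat top 48 mm above the card's underside, lower than the crate's rim. At least 20 mm is free between its outline and the walls. Origin: centre of the card's underside; z up.
- cake_top (a point): Centre of the cake's flat top, 48 mm above the card's underside; axes as the cake's (x along its long side).
- bun0: Small round sponge bun, 72 mm across and 49 mm high (with a berry on top), loose in the crate behind the cake, to be left alone. Origin: centre of its underside.
- bun1: A second, identical bun beside the first, to be left alone. Origin: centre of its underside.
- jar0: Closed jar of preserves, 62 mm across and 115 mm high, loose on the table between the holder and the crate, to be left alone. Origin: centre of its underside.
- jar1: A second closed jar of the same size, farther from the robot, to be left alone. Origin: centre of its underside.
- shaker: Metal sugar shaker, 56 mm across and 97 mm high, standing loose between the two jars, to be left alone. Origin: centre of its underside.

How it is judged:
By the outcome, as a careful person would: the job done as asked, in the order asked, and still so for the second after the job is handed in, while the arm keeps its last pose, push and grip.
It also fails if it takes over 54 s, if anything falls off the work surface, if the arm or the gripper's body presses on something with over 40 N, if the wrist force passes 120 N, or if a joint passes its speed limit or range.

### The arm

A 6-joint arm with a two-finger parallel gripper is mounted at the origin on the work surface. World frame = base frame: x ahead of the robot, y to its left, z up, the work surface at z = 0. Lengths are in m, angles in rad, forces in N, time in s.
With the tool pointing down it reaches from about 0.325 to 0.925 m from the base axis. Payload 3.1 kg.
Tool frame: the origin (TCP) lies between the finger pads; the fingertips stand 19 mm ahead of it and the grasp point (between the pads) is the TCP; z points along the fingers, y is the line along which they close (so a half turn about z gives the same grasp; the last joint's range is limited). The gripper opens to 85 mm and grips with 20 to 120 N. Pads are 22 mm wide; open, the fingers measure 114 mm over their backs; the gripper's body (76 mm by 85 mm) begins 54 mm behind the grasp point. The pads swing forward as they close: fully open they stand 13 mm farther back than shut.
Start: joints at [1.022, 0.217, 1.613, -0, 1.311, -0.112], TCP at [0.264, 0.566, 0.25] pointing down, gripper open.
Joint ranges: [-2.75, 2.75], [-0.78, 2.1], [0.31, 2.55], [-1.13, 4.27], [0.13, 2.63], [-2.58, 2.58]. Speed limits (rad/s): [2.79, 2.79, 3.14, 3.14, 3.14, 3.14].

### API

Orientations are given as a unit quaternion [w, x, y, z].
In Python, from plant import telemetry, viewer, order gives the robot as it stands.
- The arm moves only by the tool arm_command, never from a script. Its argument "series" is a list of rows, each a list of 7 numbers: the shift along the tool's x, y, z each as a share of 0.025 m, from -1 to 1, then the turn, a rotation vector about the tool's x, y, z each as a share of 180 degrees, from -1 to 1, then the gripper command: -1 is shut, 1 is fully open, values between are in proportion. In form: [[dx, dy, dz, rx, ry, rz, jaw], ...]. A call has 1 to 5 rows; each row shifts and turns the commanded pose from where the row before left it, along the tool's axes as they then stand; what a row does not reach is not made up. A row lasts 1/12 s, in which the tool goes at most 41.7 mm and 7.16 degrees, less where a joint would pass 70% of its speed; a pose out of reach is approached as far as the arm can. A call with a number of a shift or a turn outside -1 to 1 is refused whole. A call with a gripper value outside its range is refused whole. The fingers move at their own pace and stop on an object; "grip_force" is the grip in N (left out, the last holds). Time passes only in rows, so rows that do not move let the fingers close. It gives the time, the measured TCP pose, the force, the opening and the grip force at its end, in the units of the state.
- telemetry.read_state(): the state, without advancing time (a new reading comes with each control period).
- viewer.capture(name): name is "side" or "top" or "wrist"; returns the picture (384x512x3 uint8, red, green, blue); there is no depth.
- viewer.camera_info(name): a dict with "K" (3x3 intrinsics, pixels), "rvec" (rotation vector, rad) and "tvec" (3), from world to camera coordinates, as OpenCV has them. Camera axes: x right, y down, z forward; pixel columns grow to the right and rows downward; lengths in m; the calibration is good to about 2 mm. A picture is of the moment at which its call begins: read the wrist's pose just before it. camera_info takes no time and is no camera call; for the wrist camera it gives the pose at the moment of the call.
- order.close_job(): hands the job in; it is judged then, once.
The state is a dict: "time": time; "joint_pos": joint angles; "dq": joint speeds; "joint_efforts": joint torques, N m; "ee_pos": TCP position; "orientation": TCP orientation; "ft_force": force on the tool from outside, world axes, zero at the start; "torque": the same for the moment, N m; "finger_gap": finger opening in m; "finger_force": force on a finger pad.
Only numpy, scipy, OpenCV 4.12 (cv2) and the standard library are available. Lean on these libraries where they do the work, as an engineer would, in place of code of your own. Each camera call takes 0.05 s, during which the arm holds its last target. There are 200 camera calls.

## Working session

There is one attempt and no reset: what is moved stays moved. The work goes in short steps, Python scripts to look and compute and a tool call to move; the robot and the scene stay as the last step left them, time stands still between calls to the robot, and variables do not carry over. Pictures are saved under pics/ and viewed, at most 10 in all, crops included, and the job is handed in when it is done.

Besides the shell and the picture viewer there is one more tool, called after ">>>" as name(argument=value, ...), one argument or row to a line, values as JSON. arm_command: Moves the arm, as the interface text tells. Shift numbers are shares of 0.025 m and turn numbers shares of 180 degrees, none past 1 either way. Its arguments: {"type":"object","properties":{"series":{"type":"array","items":{"type":"array","items":{"type":"number","minimum":-1,"maximum":1}}},"grip_force":{"type":"number"}},"required":["series"]}

```bash
mkdir -p pics
cat > h.py <<'E'
import numpy as np, cv2
from plant import telemetry, viewer, order
def cam(n):
    c=viewer.camera_info(n); R=cv2.Rodrigues(np.array(c["rvec"],float))[0]
    return np.array(c["K"],float),R,np.array(c["tvec"],float).ravel()
def atz(c,uv,z):
    K,R,t=c; d=R.T@np.linalg.inv(K)@np.array([*uv,1.]); o=-R.T@t
    return o+d*(z-o[2])/d[2]
def proj(c,p):
    K,R,t=c; q=K@(R@np.array(p,float)+t); return q[:2]/q[2]
def tri(obs):
    A=[];b=[]
    for c,uv in obs:
        K,R,t=c; d=R.T@np.linalg.inv(K)@np.array([*uv,1.]); d/=np.linalg.norm(d); o=-R.T@t
        P=np.eye(3)-np.outer(d,d); A.append(P); b.append(P@o)
    return np.linalg.lstsq(np.vstack(A),np.hstack(b),rcond=None)[0]
def snap(n,f):
    im=viewer.capture(n)[:,:,::-1].copy(); cv2.imwrite(f,im); return im
E
python3 - <<'E'
from h import *
s=telemetry.read_state(); print(s)
a=snap("top","pics/top.png"); b=snap("side","pics/side.png")
for n in("top","side","wrist"):
    c=cam(n); print(n,c[0].tolist(),(-c[1].T@c[2]).round(3),c[1].round(2).tolist())
cv2.imwrite("pics/top2.png",cv2.resize(a,(800,600),interpolation=3))
cv2.imwrite("pics/side2.png",cv2.resize(b,(800,600),interpolation=3))
E
```

```text
{'time': 0.0, 'joint_pos': array([ 1.02176058e+00,  2.17798471e-01,  1.61496327e+00,  1.51431270e-05,
        1.31133186e+00, -1.12198530e-01]), 'dq': array([ 0.00078217, -0.00035232,  0.00099499,  0.00142987, -0.00087762,
       -0.00074388]), 'joint_efforts': array([-3.12452958e-04, -3.96842051e+01, -3.03853834e+01, -1.82826770e-04,
        9.64553707e-03,  1.79274153e-06]), 'ee_pos': array([0.26397962, 0.5656372 , 0.24892555]), 'orientation': array([-4.12856215e-04,  2.16687809e-01,  9.76240150e-01, -1.18037430e-03]), 'ft_force': array([-0.17613504, -0.15798364,  0.19728344]), 'torque': array([-0.02678348,  0.03230137,  0.04814493]), 'finger_force': 0.0, 'finger_gap': 0.08563711619680814}
top [[480.32615124450473, 0.0, 250.20877616325404], [0.0, 480.32615124450473, 190.1345108573728], [0.0, 0.0, 1.0]] [ 0.463 -0.004  1.241] [[0.02, -1.0, 0.0], [-0.99, -0.02, -0.12], [0.12, 0.0, -0.99]]
side [[470.1097254758135, 0.0, 252.34096559347876], [0.0, 470.1097254758135, 192.15578637269883], [0.0, 0.0, 1.0]] [ 0.577 -1.124  0.775] [[1.0, -0.04, 0.01], [-0.01, -0.53, -0.85], [0.03, 0.85, -0.53]]
wrist [[282.08509301771824, 0.0, 256.79678523183543], [0.0, 282.08509301771824, 194.46679834626693], [0.0, 0.0, 1.0]] [0.189 0.601 0.373] [[0.42, 0.91, -0.0], [0.86, -0.4, 0.32], [0.29, -0.14, -0.95]]
```

View pics/top2.png

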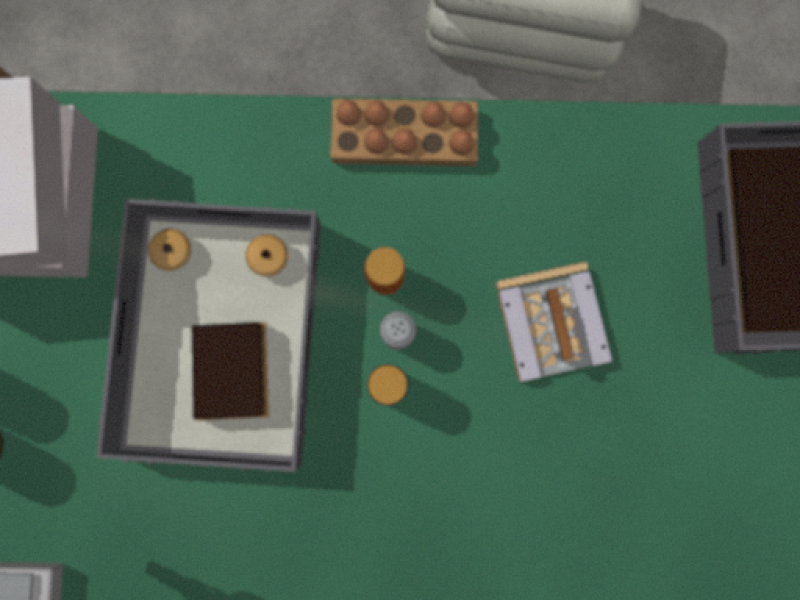

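View pics/side2.png

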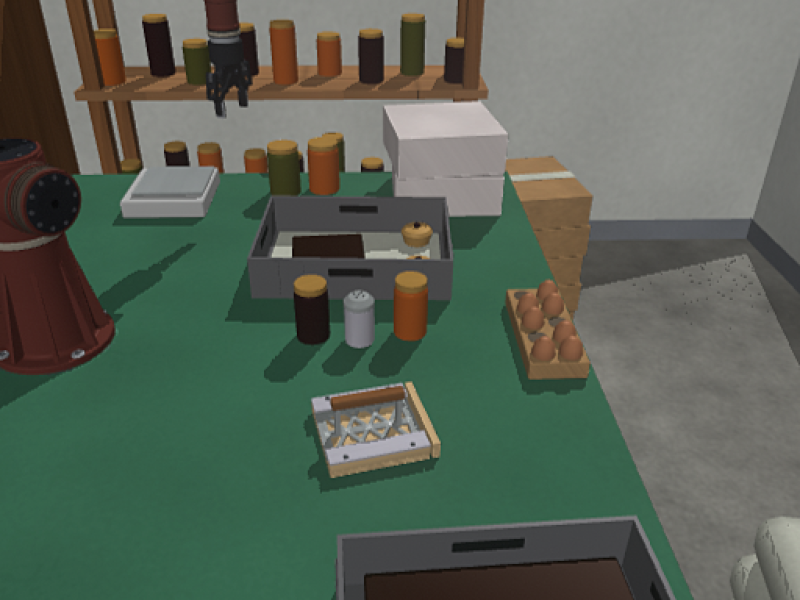

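Top view (800 px): crate left, cake about (192–266, 323–418), jars at (385,268) and (388,385), shaker (398,329), holder right with the handle from (549,290) to (567,360). The side view shows the handle from (331,403) to (405,393).

Run:
```python
from h import *
f=lambda p:(np.array(p)+.5)*.64-.5
T=cam("top");S=cam("side")
print("bar far",tri([(T,f((553,289))),(S,f((404,392)))]),"near",tri([(T,f((567,360))),(S,f((332,403)))]))
for n,p,z in [("bar1",(553,289),.078),("bar2",(567,360),.078),("j1",(385,267),.115),("j0",(388,384),.115),("sh",(398,329),.097),
 ("c1",(192,325),.054),("c2",(264,323),.054),("c3",(266,416),.054),("c4",(194,418),.054),
 ("crFL",(130,202),.09),("crFR",(317,213),.09),("crNR",(297,468),.09),("crNL",(100,456),.09),
 ("lipFL",(499,287),.028),("lipNL",(521,381),.028),("lipNR",(611,361),.028),("lipFR",(587,268),.028),("bun",(267,254),.05)]:
    print(n,atz(T,f(p),z).round(4))
R=cv2.Rodrigues
from scipy.spatial.transform import Rotation as Ro
q=telemetry.read_state()["orientation"]; print(Ro.from_quat(np.roll(q,-1)).as_matrix().round(3))
```

```text
bar far [ 0.62503124 -0.2564552   0.07104449] near [ 0.51566315 -0.27761808  0.06985538]
bar1 [ 0.6226 -0.255   0.078 ]
bar2 [ 0.5123 -0.276   0.078 ]
j1 [0.6461 0.0079 0.115 ]
j0 [ 4.697e-01 -3.000e-04  1.150e-01]
sh [ 0.5536 -0.0138  0.097 ]
c1 [0.5567 0.3124 0.054 ]
c2 [0.5622 0.1985 0.054 ]
c3 [0.4166 0.1894 0.054 ]
c4 [0.4113 0.3017 0.054 ]
crFL [0.7452 0.41   0.09  ]
crFR [0.7335 0.1164 0.09  ]
crNR [0.3418 0.1339 0.09  ]
crNL [0.3536 0.4309 0.09  ]
lipFL [ 0.631  -0.1777  0.028 ]
lipNL [ 0.4793 -0.2135  0.028 ]
lipNR [ 0.5143 -0.3586  0.028 ]
lipFR [ 0.6653 -0.3216  0.028 ]
bun [0.674  0.1988 0.05  ]
[[-0.906  0.423 -0.001]
 [ 0.423  0.906 -0.002]
 [ 0.    -0.002 -1.   ]]
```

>>> arm_command(
  series=[
    [-0.9,-0.51,0,0,0,0,1],
    [-0.9,-0.51,0,0,0,0,1],
    [-0.9,-0.51,0,0,0,0,1],
    [-0.9,-0.51,0,0,0,0,1],
    [-0.9,-0.51,0,0,0,0,1],
  ],
)

```text
time: 0.52
ee_pos: [0.3395, 0.4597, 0.2496]
orientation: [-0.0, 0.216, 0.976, -0.001]
ft_force: [-0.1, -0.2, -0.4]
finger_gap: 0.0858
finger_force: 0.0
```

>>> arm_command(
  series=[
    [-0.9,-0.51,0,0,0,0,1],
    [-0.9,-0.51,0,0,0,0,1],
    [-0.9,-0.51,0,0,0,0,1],
    [-0.9,-0.51,0,0,0,0,1],
    [-0.9,-0.51,0,0,0,0,1],
  ],
)

```text
time: 0.93
ee_pos: [0.4145, 0.3543, 0.2497]
orientation: [-0.0, 0.217, 0.976, -0.0]
ft_force: [0.5, 0.4, -0.6]
finger_gap: 0.0853
finger_force: 0.0
```

>>> arm_command(
  series=[
    [-0.9,-0.51,0,0,0,0,1],
    [-0.9,-0.51,0,0,0,0,1],
    [-0.9,-0.51,0,0,0,0,1],
    [-0.9,-0.51,0,0,0,0,1],
    [-0.9,-0.51,0,0,0,0,1],
  ],
)

```text
time: 1.35
ee_pos: [0.4895, 0.249, 0.2497]
orientation: [-0.0, 0.217, 0.976, -0.0]
ft_force: [0.1, 0.3, -1.2]
finger_gap: 0.0851
finger_force: 0.0
```

```bash
cat >> h.py <<'E'
from scipy.spatial.transform import Rotation as Ro
def pose():
    s=telemetry.read_state(); return s,np.array(s["ee_pos"]),Ro.from_quat(np.roll(s["orientation"],-1))
def plan(p1,yaw,n):   # rows from the measured pose to p1, tool down with tool x at yaw (deg)
    s,p,R=pose(); y=np.deg2rad(yaw)
    G=Ro.from_matrix(np.array([[np.cos(y),np.sin(y),0],[np.sin(y),-np.cos(y),0],[0,0,-1]]).T.T)
    rv=(R.inv()*G).as_rotvec()
    for i in range(n):
        d=R.inv().apply((np.array(p1)-p)/n)/.025
        print((d.round(3)+0).tolist(),(rv/n/np.pi).round(4).tolist()); R=R*Ro.from_rotvec(rv/n)
E
python3 - <<'E'
from h import *
s,p,R=pose(); c=cam("wrist"); np.savez("w1.npz",K=c[0],R=c[1],t=c[2])
a=snap("wrist","pics/w1.png"); print(s["time"],p,s["orientation"],s["ft_force"])
cv2.imwrite("pics/w1b.png",cv2.resize(a,(800,600),interpolation=3))
for n,x in [("c",(.4866,.2505,.054))]: print(proj(c,x)/.64)
E
```

```text
1.35 [0.48946829 0.24898558 0.24971823] [-4.50876915e-04  2.16698020e-01  9.76238542e-01 -2.70468805e-04] [ 0.09992551  0.33859825 -1.17453747]
[401.65111272 266.62217197]
```

View pics/w1b.png

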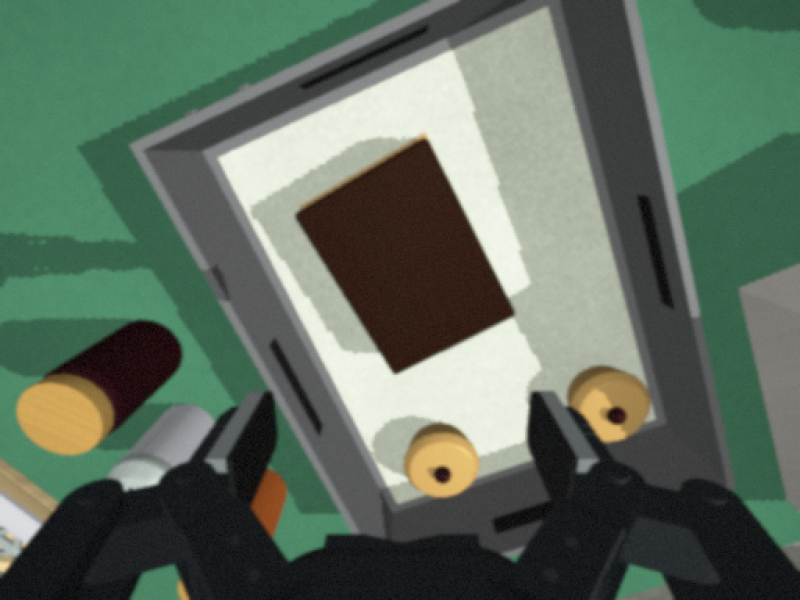

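Cake top corners in the wrist view: (427,139), (297,213), (396,373), (513,313), with no fingers over it; jars, shaker and buns are off to the sides.

Run:
```python
from h import *
z=np.load("w1.npz"); W=(z["K"],z["R"],z["t"]); T=cam("top")
a=cv2.imread("pics/w1.png")
m=(a.max(2)<75).astype(np.uint8); m[250:]=0
n,l,st,_=cv2.connectedComponentsWithStats(m); k=l[int(255*.64),int(405*.64)]
print(st[k])
cs=[c for c in cv2.findContours((l==k).astype(np.uint8),0,2)[0]]
c=max(cs,key=cv2.contourArea); ap=cv2.minAreaRect(c); print(ap, cv2.contourArea(c)); 
q=cv2.approxPolyDP(c,8,True)[:,0]; print(q.tolist())
f=lambda p:(np.array(p)+.5)*.64-.5
wc=[(513,313),(396,373),(297,213),(427,139)]; tc=[(192,325),(264,323),(266,416),(194,418)]
P=np.array([tri([(W,f(u)),(T,f(v))]) for u,v in zip(wc,tc)]); print(P.round(4)); print(P.mean(0))
for z0 in (.054,):
  for pts in ([f(u) for u in wc],):
    Q=np.array([atz(W,u,z0) for u in pts]); print(Q.round(4),Q.mean(0)); d=Q[0]-Q[3]+Q[1]-Q[2]; print(np.degrees(np.arctan2(d[1],d[0])),np.linalg.norm(d)/2)
    d=Q[0]-Q[1]+Q[3]-Q[2]; print(np.degrees(np.arctan2(d[1],d[0]))-90,np.linalg.norm(d)/2)
plan((.53,-.19,.25),13,25)
```

```text
[  190    90   138   148 11152]
((257.3296813964844, 166.068115234375), (125.2506103515625, 95.7520523071289), 63.159488677978516) 10967.0
[[272, 90], [190, 137], [252, 237], [327, 201]]
[[0.5569 0.3129 0.052 ]
 [0.5663 0.2034 0.0428]
 [0.4175 0.1932 0.0322]
 [0.4119 0.304  0.0457]]
[0.48814575 0.25337997 0.04318744]
[[0.556  0.3127 0.054 ]
 [0.5645 0.2088 0.054 ]
 [0.4189 0.1992 0.054 ]
 [0.4129 0.3037 0.054 ]] [0.48806608 0.25609892 0.054     ]
3.6753147230567067 0.1446148219183247
3.965093960178251 0.1044410841153128
[-0.351, -0.605, 0.003] [0.0, 0.0001, 0.0315]
[-0.409, -0.567, 0.003] [0.0, 0.0001, 0.0315]
[-0.463, -0.524, 0.003] [0.0, 0.0001, 0.0315]
[-0.513, -0.476, 0.003] [0.0, 0.0001, 0.0315]
[-0.557, -0.423, 0.003] [0.0, 0.0001, 0.0315]
[-0.596, -0.365, 0.003] [0.0, 0.0001, 0.0315]
[-0.629, -0.305, 0.002] [0.0, 0.0001, 0.0315]
[-0.656, -0.241, 0.002] [0.0, 0.0001, 0.0315]
[-0.677, -0.175, 0.002] [0.0, 0.0001, 0.0315]
[-0.691, -0.107, 0.002] [0.0, 0.0001, 0.0315]
[-0.698, -0.038, 0.002] [0.0, 0.0001, 0.0315]
[-0.699, 0.031, 0.002] [0.0, 0.0001, 0.0315]
[-0.692, 0.1, 0.002] [0.0, 0.0001, 0.0315]
[-0.679, 0.168, 0.002] [0.0, 0.0001, 0.0315]
[-0.659, 0.234, 0.001] [0.0, 0.0001, 0.0315]
[-0.633, 0.298, 0.001] [0.0, 0.0001, 0.0315]
[-0.6, 0.359, 0.001] [0.0, 0.0001, 0.0315]
[-0.562, 0.417, 0.001] [0.0, 0.0001, 0.0315]
[-0.518, 0.47, 0.001] [0.0, 0.0001, 0.0315]
[-0.469, 0.519, 0.001] [0.0, 0.0001, 0.0315]
[-0.415, 0.563, 0.0] [0.0, 0.0001, 0.0315]
[-0.357, 0.601, 0.0] [0.0, 0.0001, 0.0315]
[-0.296, 0.633, 0.0] [0.0, 0.0001, 0.0315]
[-0.232, 0.66, 0.0] [0.0, 0.0001, 0.0315]
[-0.166, 0.679, 0.0] [0.0, 0.0001, 0.0315]
```

```bash
cat >> h.py <<'E'
def quad(img,seed):
    """sub-pixel corners of the dark patch at seed (half-way between dark and bright across each side)"""
    g=cv2.GaussianBlur(img,(3,3),0).max(2).astype(float)
    m=(g<g[seed[1]-3:seed[1]+4,seed[0]-3:seed[0]+4].mean()+22).astype(np.uint8)
    m=cv2.morphologyEx(m,cv2.MORPH_OPEN,np.ones((3,3)))
    l=cv2.connectedComponents(m)[1]; c=max(cv2.findContours((l==l[seed[1],seed[0]]).astype(np.uint8),0,1)[0],key=cv2.contourArea)
    b=cv2.boxPoints(cv2.minAreaRect(c)); L=[]; pr=[]
    for i in range(4):
        a,e=b[i],b[(i+1)%4]; t=(e-a)/np.linalg.norm(e-a); nn=np.array([t[1],-t[0]])
        if nn@(b.mean(0)-a)>0: nn=-nn
        pts=[]
        for s in np.linspace(.2,.8,25):
            o=a+s*(e-a); r=np.arange(-8,8,.25); xy=o+r[:,None]*nn
            v=cv2.remap(g.astype(np.float32),xy[None,:,0].astype(np.float32),xy[None,:,1].astype(np.float32),1)[0]
            k=np.argmax(np.gradient(cv2.GaussianBlur(v[None],(5,1),1)[0])[4:-4])+4; pts.append(xy[k]); 
        vx,vy,x,y=cv2.fitLine(np.array(pts,np.float32),cv2.DIST_HUBER,0,.01,.01).ravel(); L.append(np.cross([x,y,1],[x+vx,y+vy,1]))
    out=[]
    for i in range(4):
        p=np.cross(L[i-1],L[i]); out.append(p[:2]/p[2])
    return np.array(out)
def rect(c,q,z):
    Q=np.array([atz(c,u,z) for u in q])[:,:2]; e=np.roll(Q,-1,0)-Q; n=np.linalg.norm(e,axis=1)
    i=0 if n[0]+n[2]>n[1]+n[3] else 1; d=e[i]-e[i+2]; a=np.degrees(np.arctan2(d[1],d[0]))
    return Q.mean(0).round(4),(n*1e3).round(1),round((a+90)%180-90,2)
E
python3 - <<'E'
from h import *
z=np.load("w1.npz"); W=(z["K"],z["R"],z["t"]); T=cam("top")
for c,f,s in((W,"w1",(259,163)),(T,"top",(147,237))):
    q=quad(cv2.imread(f"pics/{f}.png"),s); print(q.round(1).tolist())
    for h in(.04,.054): print(f,h,rect(c,q,h))
E
```

```text
[[187.0, 136.9], [272.6, 86.6], [329.8, 201.5], [251.7, 239.5]]
w1 0.04 (array([0.4913, 0.2538]), array([113.3, 154.6, 112.4, 153.5]), np.float64(3.96))
w1 0.054 (array([0.4881, 0.2551]), array([108.5, 148.1, 107.6, 147.1]), np.float64(3.96))
[[122.4, 207.7], [167.7, 205.8], [169.6, 265.7], [122.8, 268.5]]
top 0.04 (array([0.487 , 0.2554]), array([113.7, 148.5, 115.5, 150.5]), np.float64(3.79))
top 0.054 (array([0.4868, 0.2523]), array([112.3, 146.7, 114.1, 148.8]), np.float64(3.79))
```

>>> arm_command(
  series=[
    [-0.35,-0.6,0,0,0,0.0315,1],
    [-0.41,-0.57,0,0,0,0.0315,1],
    [-0.46,-0.52,0,0,0,0.0315,1],
    [-0.51,-0.48,0,0,0,0.0315,1],
    [-0.56,-0.42,0,0,0,0.0315,1],
  ],
)

```text
time: 1.82
ee_pos: [0.4966, 0.1626, 0.2497]
orientation: [-0.0, 0.451, 0.892, -0.0]
ft_force: [-0.2, 1.0, -0.5]
finger_gap: 0.0855
finger_force: 0.0
```

>>> arm_command(
  series=[
    [-0.6,-0.37,0,0,0,0.0315,1],
    [-0.63,-0.31,0,0,0,0.0315,1],
    [-0.66,-0.24,0,0,0,0.0315,1],
    [-0.68,-0.18,0,0,0,0.0315,1],
    [-0.69,-0.11,0,0,0,0.0315,1],
  ],
)

```text
time: 2.23
ee_pos: [0.5042, 0.0751, 0.2498]
orientation: [-0.0, 0.656, 0.755, -0.0]
ft_force: [-0.1, 0.5, 0.0]
finger_gap: 0.0856
finger_force: 0.0
```

>>> arm_command(
  series=[
    [-0.7,-0.04,0,0,0,0.0315,1],
    [-0.7,0.03,0,0,0,0.0315,1],
    [-0.69,0.1,0,0,0,0.0315,1],
    [-0.68,0.17,0,0,0,0.0315,1],
    [-0.66,0.23,0,0,0,0.0315,1],
  ],
)

```text
time: 2.65
ee_pos: [0.5119, -0.0119, 0.2498]
orientation: [-0.0, 0.821, 0.571, -0.0]
ft_force: [-0.3, -0.6, -0.6]
finger_gap: 0.0856
finger_force: 0.0
```

>>> arm_command(
  series=[
    [-0.63,0.3,0,0,0,0.0315,1],
    [-0.6,0.36,0,0,0,0.0315,1],
    [-0.56,0.42,0,0,0,0.0315,1],
    [-0.52,0.47,0,0,0,0.0315,1],
    [-0.47,0.52,0,0,0,0.0315,1],
  ],
)

```text
time: 3.07
ee_pos: [0.5199, -0.099, 0.2497]
orientation: [-0.0, 0.936, 0.353, -0.0]
ft_force: [0.1, 0.2, 0.5]
finger_gap: 0.0854
finger_force: 0.0
```

>>> arm_command(
  series=[
    [-0.42,0.56,0,0,0,0.0315,1],
    [-0.36,0.6,0,0,0,0.0315,1],
    [-0.3,0.63,0,0,0,0.0315,1],
    [-0.23,0.66,0,0,0,0.0315,1],
    [-0.17,0.68,0,0,0,0.0315,1],
  ],
)

```text
time: 3.48
ee_pos: [0.5275, -0.186, 0.2496]
orientation: [-0.0, 0.994, 0.113, -0.0]
ft_force: [-0.5, 0.1, -0.5]
finger_gap: 0.0856
finger_force: 0.0
```

Run:
```python
from h import *
s,p,R=pose(); c=cam("wrist"); np.savez("w2.npz",K=c[0],R=c[1],t=c[2])
a=snap("wrist","pics/w2.png"); print(s["time"],p,s["joint_pos"].round(2),R.as_matrix().round(3))
cv2.imwrite("pics/w2b.png",cv2.resize(a,(800,600),interpolation=3))
```

```text
3.4833 [ 0.52749961 -0.18598996  0.24963814] [-0.46  0.08  1.77  0.    1.29  0.88] [[ 0.975  0.224 -0.001]
 [ 0.224 -0.975  0.001]
 [-0.001 -0.001 -1.   ]]
```

View pics/w2b.png

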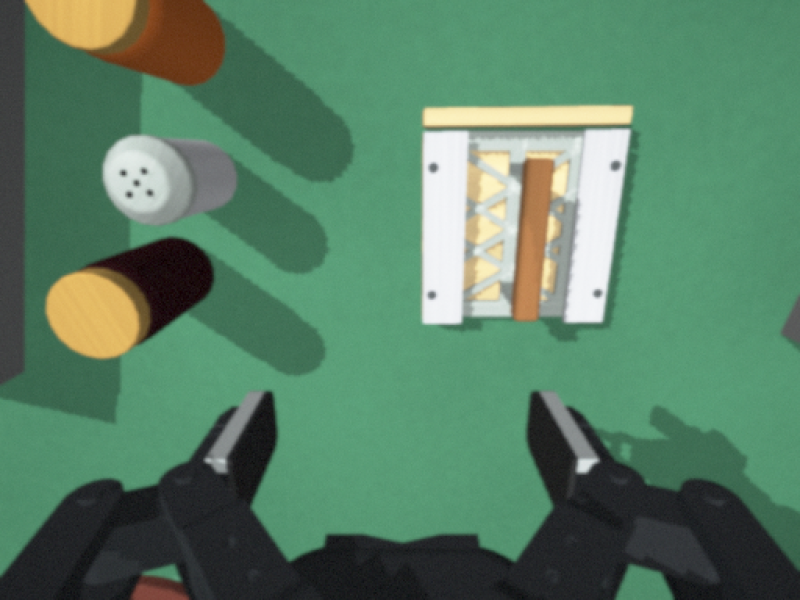

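Bar top runs from (525–552,158) to (513–540,320); lips' outer edges run from (423,130) to (422,324) and from (631,128) to (604,322); the stop is at the top.

Run:
```python
from h import *
f=lambda p:(np.array(p)+.5)*.64-.5
z=np.load("w2.npz"); W=(z["K"],z["R"],z["t"]); T=cam("top"); S=cam("side")
A=lambda a,b:round(np.degrees(np.arctan2(*(b-a)[1::-1])),2)
far,near=(538.5,158),(526.5,320)
for nm,u,v,w in(("far",far,(553,289),(404,392)),("near",near,(567,360),(332,403))):
    print(nm,tri([(W,f(u)),(T,f(v)),(S,f(w))]).round(4),tri([(W,f(u)),(S,f(w))]).round(4),tri([(T,f(v)),(W,f(u))]).round(4))
for h in(.07,.078):
    a,b=atz(W,f(near),h),atz(W,f(far),h); print(h,a.round(4),b.round(4),(a+b)/2,A(a,b),np.linalg.norm(b-a))
P=[atz(W,f(u),.028) for u in((422,324),(423,130),(467,130),(463,323),(564,322),(584,129),(604,322),(631,128))]
print(np.round(P,4).tolist()); print(A(P[0],P[1]),A(P[3],P[2]),A(P[4],P[5]),A(P[6],P[7]))
print("mouth",((P[3]+P[4]+P[0]+P[6])/4).round(4),"far",((P[1]+P[2]+P[5]+P[7])/4).round(4))
```

```text
far [ 0.6254 -0.2558  0.0704] [ 0.6263 -0.2552  0.0702] [ 0.6274 -0.2624  0.0445]
near [ 0.5161 -0.2798  0.0718] [ 0.5182 -0.2817  0.0738] [ 0.514  -0.2817  0.0659]
0.07 [ 0.5162 -0.2831  0.07  ] [ 0.6261 -0.2552  0.07  ] [ 0.57117021 -0.26914566  0.07      ] 14.22 0.1133941498806728
0.078 [ 0.5187 -0.28    0.078 ] [ 0.6257 -0.2529  0.078 ] [ 0.57217706 -0.26646327  0.078     ] 14.22 0.11040554825046026
[[0.4802, -0.2145, 0.028], [0.6281, -0.179, 0.028], [0.6353, -0.2103, 0.028], [0.4888, -0.2479, 0.028], [0.5086, -0.3304, 0.028], [0.655, -0.2933, 0.028], [0.5162, -0.3631, 0.028], [0.6633, -0.3264, 0.028]]
13.49 14.39 14.23 14.02
mouth [ 0.4985 -0.289   0.028 ] far [ 0.6454 -0.2522  0.028 ]
```

Run:
```python
from h import *
plan((.571,-.268,.115),14.1,5)
```

```text
[0.2, 0.688, 1.08] [0.0002, 0.0001, -0.0016]
[0.196, 0.69, 1.08] [0.0002, 0.0001, -0.0016]
[0.193, 0.691, 1.08] [0.0002, 0.0001, -0.0016]
[0.189, 0.693, 1.079] [0.0002, 0.0001, -0.0016]
[0.185, 0.694, 1.079] [0.0002, 0.0001, -0.0016]
```

>>> arm_command(
  series=[
    [0.2,0.69,1,0,0,-0.0016,1],
    [0.195,0.69,1,0,0,-0.0016,1],
    [0.195,0.69,1,0,0,-0.0016,1],
    [0.19,0.69,1,0,0,-0.0016,1],
    [0.185,0.69,1,0,0,-0.0016,1],
  ],
)

```text
time: 3.95
ee_pos: [0.5719, -0.2635, 0.1237]
orientation: [-0.0, 0.992, 0.128, -0.0]
ft_force: [0.2, -0.6, 0.5]
finger_gap: 0.085
finger_force: 0.0
```

Run:
```python
from h import *
s,p,R=pose(); c=cam("wrist"); np.savez("w3.npz",K=c[0],R=c[1],t=c[2])
a=snap("wrist","pics/w3.png"); print(s["time"],p,R.as_matrix().round(4)[:,0])
cv2.imwrite("pics/w3b.png",cv2.resize(a,(800,600),interpolation=3))
plan((.571,-.268,.07),14.1,4)
```

```text
3.95 [ 0.57190641 -0.2634686   0.12370738] [ 9.670e-01  2.546e-01 -4.000e-04]
[0.004, 0.037, 0.472] [-0.0003, 0.0005, 0.0008]
[0.003, 0.036, 0.472] [-0.0003, 0.0005, 0.0008]
[0.003, 0.036, 0.472] [-0.0003, 0.0005, 0.0008]
[0.002, 0.035, 0.472] [-0.0003, 0.0005, 0.0008]
```

View pics/w3b.png

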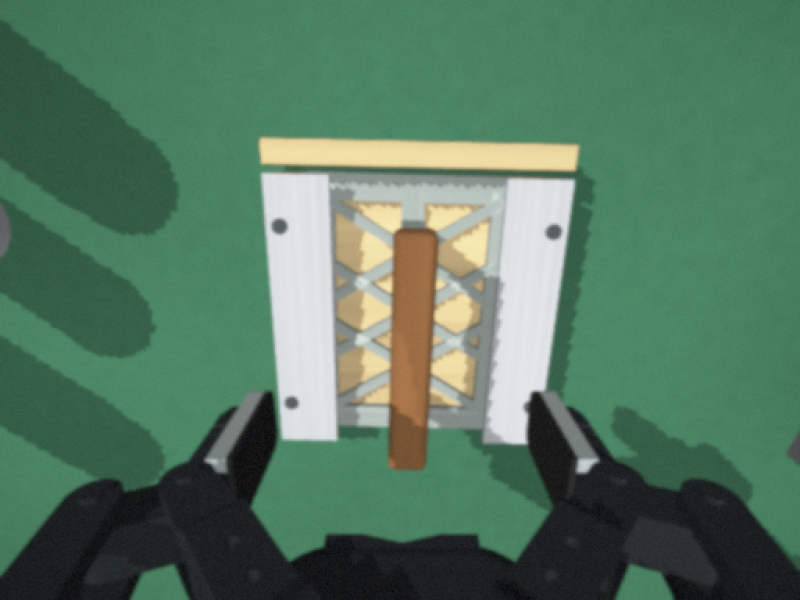

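Bar now lies between the fingers: far end centred at (416,231), near end at (408,468); lips run from (262,174)/(574,180) to (281,440)/(546,443).

Run:
```python
from h import *
f=lambda p:(np.array(p)+.5)*.64-.5
z=np.load("w3.npz"); W=(z["K"],z["R"],z["t"]); z=np.load("w2.npz"); V=(z["K"],z["R"],z["t"])
A=lambda a,b:round(np.degrees(np.arctan2(*(b-a)[1::-1])),2)
print(tri([(W,f((416,231))),(V,f((538.5,158)))]).round(4),tri([(W,f((407.5,468))),(V,f((526.5,320)))]).round(4))
for h in(.07,.078):
    a,b=atz(W,f((407.5,468)),h),atz(W,f((416,231)),h); print(h,a.round(4),b.round(4),(a+b)/2,A(a,b),np.linalg.norm(b-a))
P=[atz(W,f(u),.028) for u in((281,440),(262,174),(337,440),(330,176),(484,443),(507,179),(574,180))]
print(np.round(P,4).tolist(),A(P[0],P[1]),A(P[2],P[3]),A(P[4],P[5]), "stop",A(atz(W,f((261,139)),.028),atz(W,f((578,147)),.028))+90)
print((P[2]+P[4])/2,(P[3]+P[5])/2)
```

```text
[ 0.626  -0.2552  0.0705] [ 0.5182 -0.2805  0.0766]
0.07 [ 0.513 -0.282  0.07 ] [ 0.6257 -0.2554  0.07  ] [ 0.56939705 -0.26869084  0.07      ] 13.27 0.11578709148079469
0.078 [ 0.5194 -0.2802  0.078 ] [ 0.627  -0.2548  0.078 ] [ 0.573167   -0.26750111  0.078     ] 13.27 0.1105710708992663
[[0.4803, -0.2141, 0.028], [0.6269, -0.18, 0.028], [0.4887, -0.246, 0.028], [0.6342, -0.2117, 0.028], [0.5087, -0.3304, 0.028], [0.6545, -0.2941, 0.028], [0.6622, -0.3254, 0.028]] 13.09 13.28 13.98 stop 13.36
[ 0.49869125 -0.28824175  0.028     ] [ 0.64433894 -0.25291944  0.028     ]
```

>>> arm_command(
  series=[
    [-0.01,0.08,0.7,0,0,0.0032,1],
    [-0.01,0.08,0.7,0,0,0.0032,1],
    [0,0,0.6,0,0,0,1],
    [0,0,0.15,0,0,0,1],
    [0,0,0,0,0,0,1],
  ],
)

```text
time: 4.42
ee_pos: [0.5708, -0.2661, 0.0696]
orientation: [-0.001, 0.993, 0.118, -0.002]
ft_force: [-0.3, -0.6, 0.2]
finger_gap: 0.0854
finger_force: 0.0
```

>>> arm_command(
  series=[
    [0,0,0,0,0,0,0.2],
    [0,0,0,0,0,0,-0.2],
    [0,0,0,0,0,0,-0.5],
    [0,0,0,0,0,0,-1],
    [0,0,0,0,0,0,-1],
  ],
  grip_force=60,
)

```text
time: 4.83
ee_pos: [0.5729, -0.2677, 0.0726]
orientation: [0.001, 0.993, 0.118, 0.001]
ft_force: [-1.0, 0.7, -0.5]
finger_gap: 0.0254
finger_force: 0.0
```

>>> arm_command(
  series=[
    [0,0,0,0,0,0,-1],
    [0,0,0,0,0,0,-1],
    [0,0,0,0,0,0,-1],
    [0,0,0,0,0,0,-1],
    [0,0,0,0,0,0,-1],
  ],
)

```text
time: 5.25
ee_pos: [0.573, -0.2678, 0.0725]
orientation: [0.0, 0.993, 0.118, 0.001]
ft_force: [-0.4, -0.2, 4.8]
finger_gap: 0.0168
finger_force: 60.3
```

Run:
```python
from h import *
s,p,R=pose(); print(s["time"],p,R.as_matrix().round(4)[:,0],s["finger_gap"],s["finger_force"],s["ft_force"],s["torque"])
x=p+.16*np.array([-np.cos(np.radians(13.6)),-np.sin(np.radians(13.6)),0]);x[2]=p[2]+.003
print(x);plan(x,13.6,8)
```

```text
5.25 [ 0.57299927 -0.26783571  0.07253147] [0.9723 0.2336 0.0011] 0.016762760325490112 60.25428771972656 [-0.38794597 -0.20753107  4.81199315] [ 0.08829886  0.08572721 -0.07853459]
[ 0.41748551 -0.30545844  0.07553147]
[-0.8, 0.001, -0.016] [0.0, -0.0, -0.0001]
[-0.8, 0.001, -0.016] [0.0, -0.0, -0.0001]
[-0.8, 0.001, -0.016] [0.0, -0.0, -0.0001]
[-0.8, 0.001, -0.016] [0.0, -0.0, -0.0001]
[-0.8, 0.001, -0.015] [0.0, -0.0, -0.0001]
[-0.8, 0.0, -0.015] [0.0, -0.0, -0.0001]
[-0.8, 0.0, -0.015] [0.0, -0.0, -0.0001]
[-0.8, 0.0, -0.015] [0.0, -0.0, -0.0001]
```

>>> arm_command(
  series=[
    [0,0,-0.08,0,0,0,-1],
    [0,0,-0.08,0,0,0,-1],
    [-0.2,0,0,0,0,0,-1],
    [-0.4,0,0,0,0,0,-1],
    [-0.4,0,0,0,0,0,-1],
  ],
)

```text
time: 5.67
ee_pos: [0.5465, -0.273, 0.0746]
orientation: [-0.001, 0.993, 0.118, -0.001]
ft_force: [1.0, 0.7, -1.5]
finger_gap: 0.0167
finger_force: 59.2
```

Run:
```python
from h import *
s,p,R=pose(); print(s["time"],p,s["finger_gap"],s["ft_force"],s["torque"])
a=snap("wrist","pics/w4.png");b=snap("side","pics/s4.png")
cv2.imwrite("pics/w4b.png",np.hstack([cv2.resize(a,(400,300)),cv2.resize(b[210:330,160:320],(400,300),interpolation=3)]))
```

```text
5.6667 [ 0.54654128 -0.27302721  0.07464292] 0.016706577474191825 [ 0.9965373   0.66505162 -1.48387712] [-0.05704322 -0.02052641 -0.06306919]
```

View pics/w4b.png

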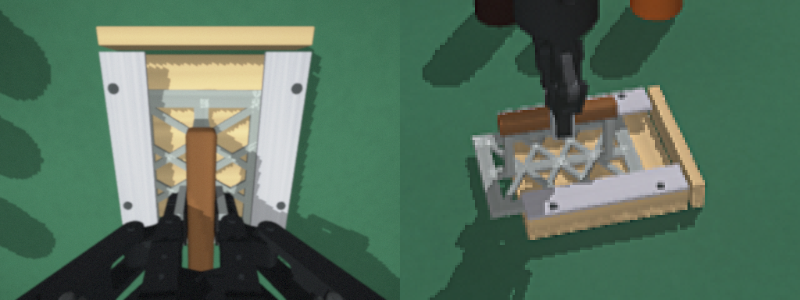

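The stencil is sliding out centred between the lips (side crop: sheet sticking out of the mouth at (490,170), level). I keep pulling.

>>> arm_command(
  series=[
    [-0.55,0,0,0,0,0,-1],
    [-0.55,0,0,0,0,0,-1],
    [-0.55,0,0,0,0,0,-1],
    [-0.55,0,0,0,0,0,-1],
    [-0.55,0,0,0,0,0,-1],
  ],
)

```text
time: 6.18
ee_pos: [0.4801, -0.2896, 0.0755]
orientation: [-0.0, 0.993, 0.118, -0.0]
ft_force: [0.9, 0.6, -3.2]
finger_gap: 0.0167
finger_force: 59.2
```

>>> arm_command(
  series=[
    [-0.55,0,0,0,0,0,-1],
    [-0.55,0,0,0,0,0,-1],
    [-0.55,0,0,0,0,0,-1],
    [-0.55,0,0,0,0,0,-1],
    [-0.55,0,0,0,0,0,-1],
  ],
)

```text
time: 6.6
ee_pos: [0.413, -0.3058, 0.0756]
orientation: [0.0, 0.993, 0.118, 0.0]
ft_force: [0.4, 0.6, -1.2]
finger_gap: 0.0168
finger_force: 59.2
```

Run:
```python
from h import *
s,p,R=pose(); print(s["time"],p,s["joint_pos"].round(2),s["finger_gap"],s["ft_force"],s["torque"])
```

```text
6.6 [ 0.41303536 -0.30580615  0.07563067] [-0.77  0.21  1.99 -0.    0.94  0.56] 0.016780331630915434 [ 0.41439368  0.60504052 -1.17070627] [-0.00193859 -0.00342557  0.02644534]
```

>>> arm_command(
  series=[
    [0,0,-0.5,0,0,0,-1],
    [0,0,-0.9,0,0,0,-1],
    [0,0,-0.9,0,0,0,-1],
    [0,0,-0.9,0,0,0,-1],
    [0,0,-0.9,0,0,0,-1],
  ],
)

```text
time: 7.02
ee_pos: [0.4134, -0.3056, 0.1789]
orientation: [-0.0, 0.993, 0.117, -0.0]
ft_force: [0.7, -0.5, -1.9]
finger_gap: 0.0171
finger_force: 59.2
```

>>> arm_command(
  series=[
    [0,0,-0.9,0,0,0,-1],
    [0,0,-0.9,0,0,0,-1],
    [0,0,-0.6,0,0,0,-1],
    [0,0,-0.2,0,0,0,-1],
    [0,0,0,0,0,0,-1],
  ],
)

```text
time: 7.43
ee_pos: [0.4146, -0.3064, 0.2448]
orientation: [0.002, 0.993, 0.117, 0.001]
ft_force: [0.7, -0.9, -3.4]
finger_gap: 0.017
finger_force: 59.2
```

Run:
```python
from h import *
s,p,R=pose(); print(s["time"],p,s["finger_gap"],s["ft_force"])
plan((.488,.254,p[2]),3.9,30)
```

```text
7.4333 [ 0.41462551 -0.3064012   0.24482862] 0.016983257410689966 [ 0.66331831 -0.90539706 -3.43627043]
[0.269, -0.704, -0.002] [0.0, -0.0, 0.0018]
[0.266, -0.705, -0.002] [0.0, -0.0, 0.0018]
[0.262, -0.707, -0.002] [0.0, -0.0, 0.0018]
[0.258, -0.708, -0.002] [0.0, -0.0, 0.0018]
[0.254, -0.71, -0.002] [0.0, -0.0, 0.0018]
[0.25, -0.711, -0.002] [0.0, -0.0, 0.0018]
[0.246, -0.712, -0.001] [0.0, -0.0, 0.0018]
[0.242, -0.714, -0.001] [0.0, -0.0, 0.0018]
[0.238, -0.715, -0.001] [0.0, -0.0, 0.0018]
[0.234, -0.716, -0.001] [0.0, -0.0, 0.0018]
[0.23, -0.718, -0.001] [0.0, -0.0, 0.0018]
[0.226, -0.719, -0.001] [0.0, -0.0, 0.0018]
[0.222, -0.72, -0.001] [0.0, -0.0, 0.0018]
[0.218, -0.721, -0.001] [0.0, -0.0, 0.0018]
[0.214, -0.723, -0.001] [0.0, -0.0, 0.0018]
[0.21, -0.724, -0.001] [0.0, -0.0, 0.0018]
[0.206, -0.725, -0.001] [0.0, -0.0, 0.0018]
[0.202, -0.726, -0.001] [0.0, -0.0, 0.0018]
[0.198, -0.727, -0.001] [0.0, -0.0, 0.0018]
[0.193, -0.728, -0.001] [0.0, -0.0, 0.0018]
[0.189, -0.729, -0.001] [0.0, -0.0, 0.0018]
[0.185, -0.73, -0.001] [0.0, -0.0, 0.0018]
[0.181, -0.731, -0.001] [0.0, -0.0, 0.0018]
[0.177, -0.732, 0.0] [0.0, -0.0, 0.0018]
[0.173, -0.733, 0.0] [0.0, -0.0, 0.0018]
[0.169, -0.734, 0.0] [0.0, -0.0, 0.0018]
[0.165, -0.735, 0.0] [0.0, -0.0, 0.0018]
[0.161, -0.736, 0.0] [0.0, -0.0, 0.0018]
[0.157, -0.737, 0.0] [0.0, -0.0, 0.0018]
[0.153, -0.738, 0.0] [0.0, -0.0, 0.0018]
```

>>> arm_command(
  series=[
    [0.27,-0.7,0,0,0,0.0018,-1],
    [0.27,-0.7,0,0,0,0.0018,-1],
    [0.26,-0.71,0,0,0,0.0018,-1],
    [0.26,-0.71,0,0,0,0.0018,-1],
    [0.25,-0.71,0,0,0,0.0018,-1],
  ],
)

```text
time: 7.85
ee_pos: [0.4253, -0.2107, 0.2407]
orientation: [-0.001, 0.995, 0.103, -0.001]
ft_force: [-0.0, 0.5, -3.3]
finger_gap: 0.017
finger_force: 59.3
```

>>> arm_command(
  series=[
    [0.25,-0.71,0,0,0,0.0018,-1],
    [0.25,-0.71,0,0,0,0.0018,-1],
    [0.24,-0.71,0,0,0,0.0018,-1],
    [0.24,-0.71,0,0,0,0.0018,-1],
    [0.23,-0.72,0,0,0,0.0018,-1],
  ],
)

```text
time: 8.27
ee_pos: [0.4376, -0.1177, 0.2408]
orientation: [-0.001, 0.996, 0.089, -0.002]
ft_force: [0.6, -0.2, -1.7]
finger_gap: 0.0169
finger_force: 59.2
```

>>> arm_command(
  series=[
    [0.23,-0.72,0,0,0,0.0018,-1],
    [0.23,-0.72,0,0,0,0.0018,-1],
    [0.22,-0.72,0,0,0,0.0018,-1],
    [0.22,-0.72,0,0,0,0.0018,-1],
    [0.21,-0.72,0,0,0,0.0018,-1],
  ],
)

```text
time: 8.68
ee_pos: [0.4499, -0.0246, 0.2408]
orientation: [-0.001, 0.997, 0.075, -0.002]
ft_force: [0.4, 0.1, -3.2]
finger_gap: 0.0169
finger_force: 59.2
```

>>> arm_command(
  series=[
    [0.21,-0.72,0,0,0,0.0018,-1],
    [0.21,-0.73,0,0,0,0.0018,-1],
    [0.2,-0.73,0,0,0,0.0018,-1],
    [0.2,-0.73,0,0,0,0.0018,-1],
    [0.19,-0.73,0,0,0,0.0018,-1],
  ],
)

```text
time: 9.1
ee_pos: [0.4622, 0.0688, 0.2408]
orientation: [-0.0, 0.998, 0.061, -0.002]
ft_force: [1.1, -0.2, -1.8]
finger_gap: 0.0168
finger_force: 59.2
```

>>> arm_command(
  series=[
    [0.19,-0.73,0,0,0,0.0018,-1],
    [0.19,-0.73,0,0,0,0.0018,-1],
    [0.18,-0.73,0,0,0,0.0018,-1],
    [0.18,-0.73,0,0,0,0.0018,-1],
    [0.17,-0.73,0,0,0,0.0018,-1],
  ],
)

```text
time: 9.52
ee_pos: [0.4748, 0.1617, 0.2407]
orientation: [0.0, 0.999, 0.047, -0.002]
ft_force: [-0.2, 0.7, -2.8]
finger_gap: 0.0167
finger_force: 59.2
```

>>> arm_command(
  series=[
    [0.17,-0.73,0,0,0,0.0018,-1],
    [0.17,-0.73,0,0,0,0.0018,-1],
    [0.16,-0.73,0,0,0,0.0018,-1],
    [0.16,-0.5,0,0,0,0.0018,-1],
    [0.08,-0.3,0,0,0,0.0018,-1],
  ],
)

```text
time: 9.93
ee_pos: [0.4871, 0.2381, 0.2407]
orientation: [0.0, 0.999, 0.033, -0.002]
ft_force: [0.3, -0.4, -2.4]
finger_gap: 0.0172
finger_force: 59.3
```

Run:
```python
from h import *
s,p,R=pose(); print(s["time"],p,R.as_matrix().round(4).tolist(),s["joint_pos"].round(2),s["finger_gap"],s["ft_force"],s["torque"])
c=cam("wrist"); np.savez("w5.npz",K=c[0],R=c[1],t=c[2])
a=snap("wrist","pics/w5.png");b=snap("side","pics/s5.png");t=snap("top","pics/t5.png")
cv2.imwrite("pics/w5b.png",cv2.resize(a,(800,600),interpolation=3))
plan((.488,.254,p[2]),3.9,2)
```

```text
9.9333 [0.48708752 0.23811907 0.24071857] [[0.9978, 0.0669, -0.0034], [0.0669, -0.9978, -0.0007], [-0.0034, 0.0004, -1.0]] [0.32 0.05 1.82 0.   1.28 1.83] 0.017172815107668295 [ 0.33567472 -0.37406197 -2.35805081] [-0.04201659  0.03697194 -0.00586079]
[0.036, -0.34, 0.016] [0.0002, 0.0004, -0.0002]
[0.036, -0.34, 0.016] [0.0002, 0.0004, -0.0002]
```

View pics/w5b.png

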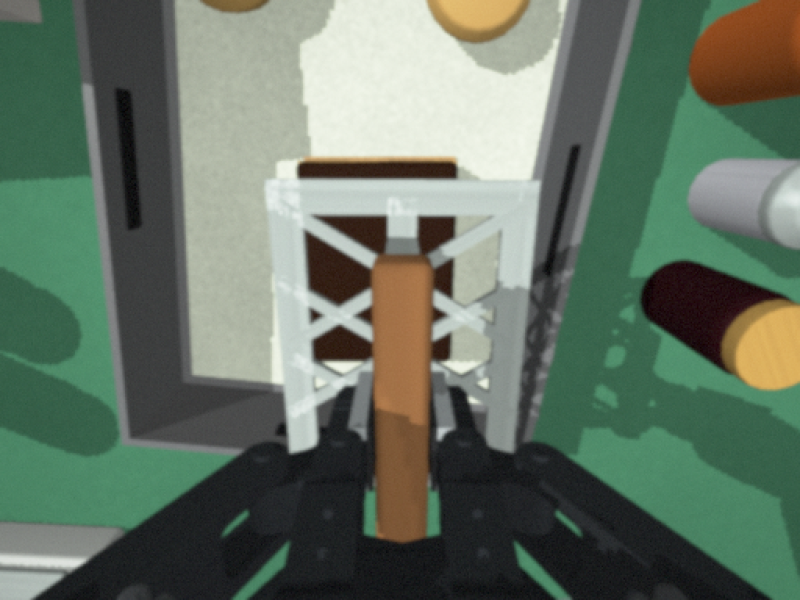

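Stencil held squarely: sheet far edge (265,181)–(540,181), near corners about (289,452) and (515,452); below it the cake's top spans (299,178)–(457,178) to (314,358)–(449,358).

Run:
```python
from h import *
f=lambda p:(np.array(p)+.5)*.64-.5
z=np.load("w5.npz"); W=(z["K"],z["R"],z["t"]); s,p,R=pose(); print(p)
def r(q,h):
    Q=np.array([atz(W,f(u),h) for u in q]); print(h,Q.round(4)[:,:2].tolist(),Q.mean(0).round(4),[np.degrees(np.arctan2(*d[1::-1])).round(2) for d in (Q[0]-Q[3],Q[1]-Q[2],Q[0]-Q[1])])
st=[(265,181),(540,181),(515,452),(289,452)]
r(st,.182); r(st,.178); r([(299,178),(457,178),(449,358),(314,358)],.054)
r([(374,257),(433,257),(426,541),(377,541)],.2505)
```

```text
[0.48733518 0.23692632 0.24153263]
0.182 [[0.5565, 0.2973], [0.5637, 0.1877], [0.4345, 0.1782], [0.4271, 0.2899]] [0.4955 0.2383 0.182 ] [np.float64(3.25), np.float64(4.22), np.float64(93.8)]
0.178 [[0.5561, 0.2985], [0.5636, 0.1865], [0.4315, 0.1768], [0.424, 0.291]] [0.4938 0.2382 0.178 ] [np.float64(3.25), np.float64(4.22), np.float64(93.8)]
0.054 [[0.5496, 0.3118], [0.5567, 0.2049], [0.4221, 0.1966], [0.4152, 0.3014]] [0.4859 0.2537 0.054 ] [np.float64(4.4), np.float64(3.52), np.float64(93.8)]
0.2505 [[0.5445, 0.2492], [0.5455, 0.2337], [0.4483, 0.2273], [0.4473, 0.2437]] [0.4964 0.2385 0.2505] [np.float64(3.23), np.float64(3.76), np.float64(93.79)]
```

Run:
```python
from h import *
f=lambda p:(np.array(p)+.5)*.64-.5
z=np.load("w5.npz"); W=(z["K"],z["R"],z["t"])
a=cv2.imread("pics/w5.png").max(2)
for U in(340,440): u=int(f((U,0))[0]); print(U,[(v,int(a[v,u])) for v in list(range(97,118))+list(range(222,236))])
for U in(298,299): pass
v=int(110); print([(u,int(a[v,u])) for u in list(range(183,198))+list(range(286,300))])
for V in (163.5,):
  for h in (.046,.05,.054):
    Q=np.array([atz(W,f(u),h) for u in[(299,V),(457,V),(449,358),(314,358)]]); print(h,Q.round(4)[:,:2].tolist(),Q.mean(0).round(4),np.linalg.norm(Q-np.roll(Q,-1,0),axis=1))
```

```text
340 [(97, 239), (98, 240), (99, 232), (100, 221), (101, 206), (102, 175), (103, 135), (104, 85), (105, 52), (106, 53), (107, 54), (108, 48), (109, 53), (110, 57), (111, 52), (112, 57), (113, 80), (114, 130), (115, 187), (116, 212), (117, 214), (222, 42), (223, 48), (224, 46), (225, 47), (226, 47), (227, 47), (228, 50), (229, 56), (230, 99), (231, 172), (232, 229), (233, 240), (234, 244), (235, 244)]
440 [(97, 241), (98, 237), (99, 228), (100, 220), (101, 205), (102, 180), (103, 129), (104, 71), (105, 47), (106, 49), (107, 50), (108, 56), (109, 51), (110, 54), (111, 52), (112, 56), (113, 67), (114, 118), (115, 175), (116, 202), (117, 213), (222, 45), (223, 48), (224, 48), (225, 48), (226, 46), (227, 46), (228, 49), (229, 54), (230, 72), (231, 107), (232, 131), (233, 148), (234, 179), (235, 195)]
[(183, 242), (184, 242), (185, 243), (186, 245), (187, 243), (188, 234), (189, 195), (190, 126), (191, 73), (192, 53), (193, 49), (194, 49), (195, 48), (196, 54), (197, 51), (286, 52), (287, 48), (288, 49), (289, 49), (290, 45), (291, 63), (292, 106), (293, 154), (294, 179), (295, 184), (296, 183), (297, 184), (298, 188), (299, 192)]
0.046 [[0.5587, 0.3134], [0.5659, 0.2049], [0.4183, 0.1954], [0.4111, 0.3029]] [0.4885 0.2542 0.046 ] [0.10875254 0.14797058 0.10775409 0.14793157]
0.05 [[0.5589, 0.3126], [0.566, 0.2054], [0.4202, 0.196], [0.4132, 0.3022]] [0.4895 0.254  0.05  ] [0.1073862  0.14611151 0.10640029 0.14607299]
0.054 [[0.559, 0.3117], [0.566, 0.2059], [0.4221, 0.1966], [0.4152, 0.3014]] [0.4906 0.2539 0.054 ] [0.10601986 0.14425244 0.10504649 0.14421441]
```

Run:
```python
from h import *
plan((.4885,.2535,.17),3.9,5); print(pose()[2].as_matrix().round(4).tolist())
```

```text
[0.02, -0.132, 0.572] [0.0001, 0.0002, -0.0001]
[0.019, -0.132, 0.572] [0.0001, 0.0002, -0.0001]
[0.019, -0.132, 0.572] [0.0001, 0.0002, -0.0001]
[0.019, -0.132, 0.572] [0.0001, 0.0002, -0.0001]
[0.019, -0.132, 0.572] [0.0001, 0.0002, -0.0001]
[[0.9977, 0.0671, -0.0026], [0.0671, -0.9977, -0.0015], [-0.0027, 0.0013, -1.0]]
```

>>> arm_command(
  series=[
    [0.02,-0.13,0.6,0,0,0,-1],
    [0.02,-0.13,0.6,0,0,0,-1],
    [0.02,-0.13,0.6,0,0,0,-1],
    [0.02,-0.13,0.6,0,0,0,-1],
    [0.02,-0.13,0.4,0,0,0,-1],
  ],
)

```text
time: 10.5
ee_pos: [0.4884, 0.2523, 0.1709]
orientation: [0.001, 0.999, 0.033, -0.002]
ft_force: [-1.1, -0.4, -3.2]
finger_gap: 0.017
finger_force: 59.2
```

>>> arm_command(
  series=[
    [0,0,0,0,0,0,-1],
    [0,0,0,0,0,0,-1],
    [0,0,0,0,0,0,-1],
  ],
)

```text
time: 10.75
ee_pos: [0.4901, 0.2535, 0.1739]
orientation: [-0.0, 0.999, 0.033, 0.001]
ft_force: [0.2, -0.4, -3.0]
finger_gap: 0.0169
finger_force: 59.3
```

Run:
```python
from h import *
s,p,R=pose(); print(s["time"],p,R.as_matrix().round(4).tolist(),s["finger_gap"],s["ft_force"],s["torque"])
c=cam("wrist"); np.savez("w6.npz",K=c[0],R=c[1],t=c[2])
a=snap("wrist","pics/w6.png");b=snap("side","pics/s6.png")
x,y=proj(cam("side"),p-[0,0,.06]); x,y=int(x),int(y); print(x,y)
cv2.imwrite("pics/w6b.png",np.hstack([cv2.resize(a[80:320,110:400],(400,331),interpolation=3),cv2.resize(b[y-66:y+66,x-80:x+80],(400,331),interpolation=3)]))
```

```text
10.75 [0.4901333  0.25346276 0.17385298] [[0.9978, 0.0658, 0.0012], [0.0658, -0.9978, 0.0002], [0.0012, -0.0001, -1.0]] 0.016938789676834178 [ 0.20375034 -0.44349078 -3.01510986] [ 0.0119913  -0.01086231  0.03923911]
208 140
```

View pics/w6b.png

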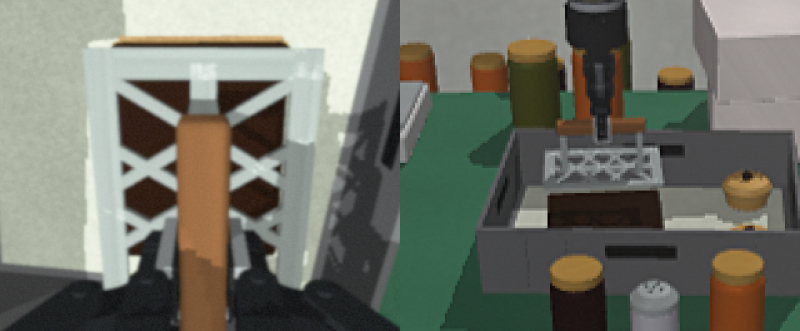

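Wrist crop: sheet far edge at crop (85–325, 47), with the cake's sponge strip showing just beyond it at 38–45; side crop: the sheet hangs level above the cake, inside the crate.

Run:
```python
from h import *
z=np.load("w6.npz"); W=(z["K"],z["R"],z["t"]); s,p,R=pose()
a=cv2.imread("pics/w6.png").max(2).astype(int)
for u in(195,230,290,310): print(u,list(zip(range(104,120),a[104:120,u])))
print("near",[(u,list(a[250:272:2,u])) for u in(205,208,212,300,304)])
for v in(145,): print("row",v,list(zip(range(165,200),a[v,165:200])),list(zip(range(312,350),a[v,312:350])))
for u,v in((171.6,114),(345.6,114)): print(atz(W,(u,v),.1154).round(4))
for u,v in((195,112),(318,112)): print(atz(W,(u,v),.052).round(4))
```

```text
195 [(104, np.int64(179)), (105, np.int64(177)), (106, np.int64(181)), (107, np.int64(196)), (108, np.int64(214)), (109, np.int64(217)), (110, np.int64(182)), (111, np.int64(120)), (112, np.int64(68)), (113, np.int64(79)), (114, np.int64(138)), (115, np.int64(187)), (116, np.int64(206)), (117, np.int64(209)), (118, np.int64(213)), (119, np.int64(213))]
230 [(104, np.int64(239)), (105, np.int64(230)), (106, np.int64(219)), (107, np.int64(208)), (108, np.int64(198)), (109, np.int64(180)), (110, np.int64(148)), (111, np.int64(97)), (112, np.int64(55)), (113, np.int64(70)), (114, np.int64(126)), (115, np.int64(183)), (116, np.int64(208)), (117, np.int64(212)), (118, np.int64(214)), (119, np.int64(217))]
290 [(104, np.int64(233)), (105, np.int64(225)), (106, np.int64(220)), (107, np.int64(215)), (108, np.int64(204)), (109, np.int64(176)), (110, np.int64(127)), (111, np.int64(75)), (112, np.int64(48)), (113, np.int64(66)), (114, np.int64(113)), (115, np.int64(174)), (116, np.int64(206)), (117, np.int64(214)), (118, np.int64(216)), (119, np.int64(213))]
310 [(104, np.int64(235)), (105, np.i
[... 2171 characters left out ...]
p.int64(201)), (323, np.int64(207)), (324, np.int64(204)), (325, np.int64(205)), (326, np.int64(205)), (327, np.int64(204)), (328, np.int64(204)), (329, np.int64(203)), (330, np.int64(207)), (331, np.int64(206)), (332, np.int64(205)), (333, np.int64(203)), (334, np.int64(203)), (335, np.int64(203)), (336, np.int64(204)), (337, np.int64(211)), (338, np.int64(210)), (339, np.int64(212)), (340, np.int64(208)), (341, np.int64(204)), (342, np.int64(198)), (343, np.int64(190)), (344, np.int64(188)), (345, np.int64(185)), (346, np.int64(189)), (347, np.int64(203)), (348, np.int64(228)), (349, np.int64(237))]
[0.5609 0.3112 0.1154]
[0.568  0.2031 0.1154]
[0.5594 0.3098 0.052 ]
[0.5661 0.207  0.052 ]
```

>>> arm_command(
  series=[
    [0,-0.025,0.4,0,0,0,-1],
    [0,-0.025,0.4,0,0,0,-1],
    [0,0,0.4,0,0,0,-1],
    [0,0,0.3,0,0,0,-1],
    [0,0,0.2,0,0,0,-1],
  ],
)

```text
time: 11.27
ee_pos: [0.4882, 0.2545, 0.1283]
orientation: [0.001, 0.999, 0.033, -0.002]
ft_force: [0.4, -0.8, -1.9]
finger_gap: 0.0172
finger_force: 59.4
```

>>> arm_command(
  series=[
    [0,0,0,0,0,0,-1],
    [0,0,0,0,0,0,-1],
    [0,0,0,0,0,0,-1],
    [0,0,0,0,0,0,-1],
  ],
)

```text
time: 11.6
ee_pos: [0.49, 0.2552, 0.1312]
orientation: [-0.0, 0.999, 0.033, 0.001]
ft_force: [-0.3, -0.5, -1.0]
finger_gap: 0.0168
finger_force: 59.3
```

Run:
```python
from h import *
s,p,R=pose(); print(s["time"],p,R.as_matrix().round(4).tolist(),s["finger_gap"],s["ft_force"],s["torque"])
c=cam("wrist"); np.savez("w7.npz",K=c[0],R=c[1],t=c[2])
a=snap("wrist","pics/w7.png");b=snap("side","pics/s7.png")
x,y=proj(cam("side"),p-[0,0,.06]); x,y=int(x),int(y); print(x,y)
cv2.imwrite("pics/w7b.png",np.hstack([cv2.resize(a[80:320,110:400],(400,331),interpolation=3),cv2.resize(b[y-50:y+50,x-60:x+60],(400,331),interpolation=3)]))
```

```text
11.6 [0.49003937 0.2551905  0.13120745] [[0.9978, 0.0662, 0.0013], [0.0662, -0.9978, 0.0004], [0.0013, -0.0004, -1.0]] 0.016832081125632784 [-0.27337645 -0.53012194 -0.95219182] [-0.03606131 -0.01452591 -0.02819883]
209 152
```

View pics/w7b.png

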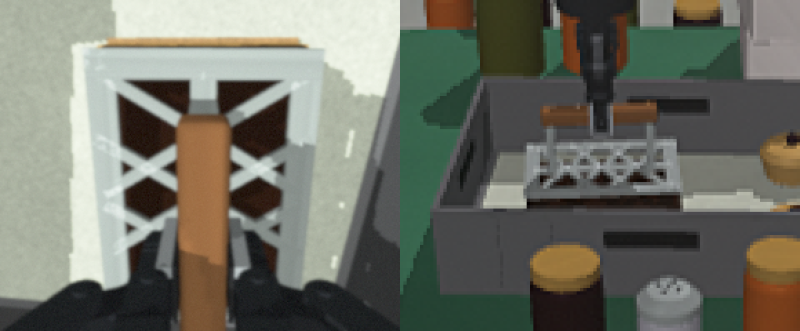

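Wrist crop: the cake's sponge strip (103–305, 40–46) is centred under the sheet's far edge (83–323, 47). Side crop: the cake's front (526–681, 208) sits directly below the sheet's front edge (525–681, 197).

Run:
```python
from h import *
z=np.load("w7.npz"); W=(z["K"],z["R"],z["t"]); S=cam("side"); s,p,R=pose()
a=cv2.imread("pics/w7.png").max(2).astype(int)
for u in(200,225,285,310): print(u,a[104:120,u].tolist())
b=cv2.imread("pics/s7.png").max(2).astype(int)
e=lambda x,y,X,Y,z:(np.array([X+x*np.cos(.0675)-y*np.sin(.0675),Y+x*np.sin(.0675)+y*np.cos(.0675),z]))
C=(.4895,.254)
for n,o,zz in(("sheetbot",p[:2],p[2]-.0625),("sheettop",p[:2],p[2]-.0585),("caketop",C,.054),("caketop",C,.050)):
    print(n,[proj(S,e(x,-.055,*o,zz)).round(1).tolist() for x in(-.075,0,.075)],"wrist far",proj(W,e(.075,0,*o,zz)).round(1),proj(W,e(.075,.055,*o,zz)).round(1),proj(W,e(.075,-.055,*o,zz)).round(1))
for u in (195,200,222,228): print(u,list(zip(range(152,172),b[152:172,u].tolist())))
for v in (157,158,159,160,161,162,163,164): print(v,list(range(182,192)),b[v,182:192].tolist(),b[v,228:240].tolist())
for v in (105,108,110,112): print(v,a[v,180:196:1].tolist(),a[v,325:342].tolist())
```

```text
200 [243, 243, 233, 223, 210, 206, 199, 181, 153, 123, 136, 181, 209, 209, 209, 210]
225 [238, 239, 228, 210, 201, 197, 192, 184, 160, 119, 127, 184, 205, 210, 212, 212]
285 [239, 239, 227, 213, 209, 210, 199, 175, 146, 107, 113, 172, 199, 213, 213, 213]
310 [236, 235, 227, 220, 218, 211, 202, 178, 135, 93, 113, 167, 202, 207, 213, 212]
sheetbot [[186.1, 162.0], [209.9, 160.9], [233.4, 159.9]] wrist far [256.6 112.8] [170.1 113. ] [343.1 112.6]
sheettop [[186.0, 160.8], [209.8, 159.8], [233.4, 158.8]] wrist far [256.6 113.1] [168.2 113.3] [345.  112.9]
caketop [[186.2, 166.2], [209.9, 165.2], [233.4, 164.1]] wrist far [258.2 112.6] [178.1 112.7] [338.4 112.4]
caketop [[186.3, 167.3], [210.0, 166.3], [233.4, 165.2]] wrist far [258.2 112.3] [179.6 112.5] [336.9 112.2]
195 [(152, 109), (153, 113), (154, 116), (155, 119), (156, 96), (157, 41), (158, 53), (159, 101), (160, 108), (161, 101), (162, 37), (163, 34), (164, 44), (165, 63), (166, 74), (167, 73), (168, 73), (169, 73), (170, 73), (171, 73)]
200 [(152, 148), (153, 146), (154, 125), (155, 67), (156, 21), (157, 30), (158, 70), (159, 
[... 1857 characters left out ...]
, 178, 176, 174]
105 [183, 181, 179, 178, 177, 178, 172, 175, 177, 183, 186, 184, 189, 201, 223, 233] [235, 238, 241, 241, 242, 241, 242, 242, 243, 240, 238, 239, 240, 241, 241, 239, 238]
108 [184, 184, 185, 186, 197, 197, 185, 184, 191, 201, 202, 201, 204, 208, 215, 218] [212, 212, 218, 226, 235, 237, 240, 238, 239, 238, 237, 235, 236, 239, 240, 242, 240]
110 [228, 222, 215, 214, 220, 228, 223, 214, 208, 205, 201, 202, 200, 203, 199, 205] [197, 192, 193, 215, 229, 234, 235, 236, 237, 237, 236, 236, 236, 240, 241, 242, 241]
112 [233, 228, 224, 217, 201, 189, 179, 167, 159, 158, 155, 155, 157, 151, 151, 154] [138, 142, 142, 153, 168, 183, 197, 213, 223, 229, 234, 236, 237, 238, 239, 241, 241]
```

>>> arm_command(
  series=[
    [0.02,0,0.07,0,0,0,-1],
    [0.02,0,0.07,0,0,0,-1],
    [0,0,0.06,0,0,0,-1],
    [0,0,0,0,0,0,-1],
    [0,0,0,0,0,0,-1],
  ],
)

```text
time: 12.12
ee_pos: [0.4902, 0.2549, 0.1252]
orientation: [0.0, 0.999, 0.033, -0.0]
ft_force: [-0.1, -0.6, -2.3]
finger_gap: 0.017
finger_force: 59.3
```

>>> arm_command(
  series=[
    [0,0,0,0,0,0,-1],
    [0,0,0,0,0,0,-1],
    [0,0,0,0,0,0,-1],
    [0,0,0,0,0,0,-1],
    [0,0,0,0,0,0,-1],
  ],
)

```text
time: 12.53
ee_pos: [0.4905, 0.255, 0.1256]
orientation: [-0.0, 0.999, 0.033, 0.0]
ft_force: [-0.7, 0.2, -2.0]
finger_gap: 0.0167
finger_force: 59.3
```

Run:
```python
from h import *
s,p,R=pose(); print(s["time"],p,R.as_matrix().round(4).tolist(),s["finger_gap"],s["ft_force"],s["torque"])
a=snap("wrist","pics/w8.png");b=snap("side","pics/s8.png")
cv2.imwrite("pics/w8b.png",np.hstack([cv2.resize(a[80:320,110:400],(400,331),interpolation=3),cv2.resize(b[102:202,149:269],(400,331),interpolation=3)]))
```

```text
12.5333 [0.49049064 0.2550341  0.12558587] [[0.9978, 0.0661, 0.0001], [0.0661, -0.9978, 0.0], [0.0001, -0.0, -1.0]] 0.016670775929742185 [-0.67681464  0.19723049 -2.03764323] [-0.00976683 -0.02700805 -0.01174765]
```

View pics/w8b.png

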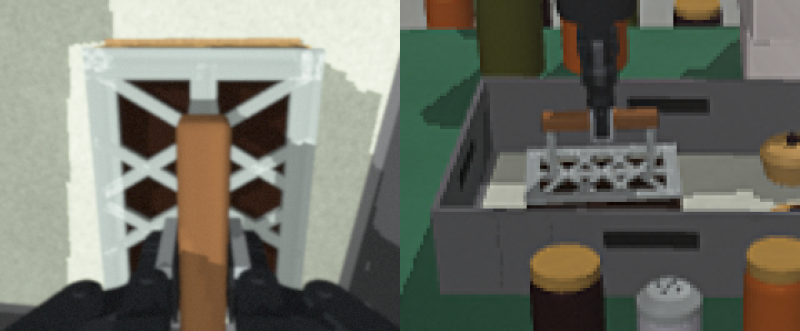

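The sheet hangs level over the cake with outlines aligned: wrist-view far edge (83–323, 47), cake strip (104–304, 42) centred on it, side edges coinciding. Nothing else has moved.

```bash
python3 -c "
from h import *
print(order.close_job())"
```

```text
the job is handed in; nothing more can be done
None
```

I drew the stencil straight out of its holder, carried it over the jars and the crate rim, and handed the job in at about 12.7 s with the arm still holding it level. By my measurements it sits about 9 mm above the cake and lines up with its outline to within about 1–2 mm. The 9 mm relies on the stated 48 mm cake height, since my own cake-top readings ran 43–54 mm.

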